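Clear a paint tin aside and draw out the drill drawer

ROBOT

A 7-joint arm with a two-finger parallel gripper is mounted at the origin on the work surface. World frame = base frame: x ahead of the robot, y to its left, z up, the work surface at z = 0. Lengths are in m, angles in rad, forces in N, time in s.
With the tool pointing down it reaches from about 0.35 to 0.9 m from the base axis. Payload 8.1 kg.
Tool frame: the origin (TCP) lies at the centre of the arm's flange, where the gripper is bolted on; the fingertips stand 173 mm ahead of it and the grasp point (between the pads) lies 155 mm ahead of it (robot.tip_extent is the distance from the TCP to the fingertips, in m); z points along the fingers, y is the line along which they close (so a half turn about z gives the same grasp; the last joint's range is limited). The gripper opens to 85 mm and grips with 20 to 120 N. Pads are 22 mm wide; open, the fingers measure 114 mm over their backs; the gripper's body (76 mm by 85 mm) begins 54 mm behind the grasp point. The pads swing forward as they close: fully open they stand 13 mm farther back than shut.
Start: joints at [-0.103, 0.434, 0.025, 1.573, -0.012, 1.134, -0.075], TCP at [0.625, -0, 0.405] pointing down, gripper open.
Joint ranges: [-2.62, 2.62], [-0.44, 2.09], [-1.27, 1.32], [0.08, 2.57], [-1.32, 4.46], [0.12, 2], [-2.74, 2.74]. Speed limits (rad/s): [2.22, 2.22, 3.01, 3.01, 3.14, 3.14, 3.14].

INTERFACE

Orientations are given as a unit quaternion [w, x, y, z].
In Python, from plant import monitor, imaging, robot gives the robot as it stands.
- The arm moves only by the tool play_rows, never from a script. Its argument "moves" is a list of rows, each a list of 3 entries, a list of its own where there are three numbers: the shift along the tool's x, y, z in cm, then the turn, a rotation vector about the tool's x, y, z in degrees, then the finger opening in cm, from 0 to 8.54. A call has 1 to 10 rows; each row shifts and turns the commanded pose from where the row before left it, along the tool's axes as they then stand; what a row does not reach is not made up. A row lasts 1/12 s, in which the tool goes at most 41.7 mm and 7.16 degrees, less where a joint would pass 70% of its speed; a pose out of reach is approached as far as the arm can. A call with a gripper value outside its range is refused whole. The fingers move at their own pace and stop on an object; the grip force is fixed at half the most. Time passes only in rows, so rows that do not move let the fingers close. It gives the time, the measured TCP pose, the force, the opening and the grip force at its end, in the units of the state.
- monitor.read_state(): the state, without advancing time (a new reading comes with each control period).
- imaging.capture(name): name is "scene" or "side" or "wrist"; returns a dict with "image" (384x512x3 uint8, red, green, blue), "range_z" (384x512 float32, m along the optical axis (not along the pixel's ray), 0 where there is no reading), "mtx" (3x3 intrinsics, pixels), "R" (3x3) and "t" (3): a world point X has camera coordinates R X + t; the wrist camera has in their place "hand_eye" (4x4, takes a point from camera to tool coordinates, whose origin is the TCP and whose axes are the flange's). Camera axes: x right, y down, z forward; pixel columns grow to the right and rows downward; lengths in m; the calibration is good to about 2 mm. A picture is of the moment at which its call begins: read the wrist's pose just before it.
- robot.sign_off(): hands the job in; it is judged then, once.
The state is a dict: "time": time; "joint_pos": joint angles; "joint_velocities": joint speeds; "effort": joint torques, N m; "tcp_pos": TCP position; "tool_rot": TCP orientation; "ft_force": force on the tool from outside, world axes, zero at the start; "ft_torque": the same for the moment, N m; "width": finger opening in m; "grip_force": force on a finger pad.
Only numpy, scipy, OpenCV 4.12 (cv2) and the standard library are available. Lean on these libraries where they do the work, as an engineer would, in place of code of your own. Each camera call takes 0.05 s, during which the arm holds its last target. There are 200 camera calls.

TASK

A paint tin stands on the bench in front of the small red drill cabinet, in the way of its upper drawer. With the fingers, slide the tin along the bench to one side, left or right, until it stands upright and wholly clear of the drawer's path; do not lift it or tip it over, and leave the drawer in until the tin is clear. Then hook a fingertip behind the lip of the upper drawer's pull, without pinching the lip, and draw that drawer all the way out to its stop, leaving the lower drawer shut and the other things on the bench and on the cabinet where they are.

Things in the scene. Friction and masses are not known exactly. Their poses are not given: they have to be found in the camera images.
- cabinet: two-drawer red steel drill cabinet, fixed to the bench: 240 mm deep (x), 270 mm wide (y), 126 mm high. Origin: centre of its underside, on the bench. Its own -x axis points out of the drawer fronts (the way the drawers open), +y to its side, z up; the plane of the drawer fronts is at x = -120 mm.
- upper_drawer (a joint): opening of the upper drawer along the cabinet's -x, in m: 0 shut, 0.15 at its stop; starts between 0 and 0.015. Runs on slides with about 3 N of friction (more when moved fast) and stays where left. Drawer and pull are 250 mm wide, centred on the cabinet, 67 to 117 mm above the bench. Fingers pressing on the lip's outside (the grey label strip) while it is drawn count as pinching.
- upper_lip (a point): top edge of the upper drawer's pull lip, at mid-width, mid-thickness, 116 mm above the bench; moves with the drawer. The pull is a full-width gutter open at the top: a 6 mm lip (outside clad by a label strip), its outside 38 mm off the drawer front; behind it a channel 32 mm wide, 22 mm deep (floor 94 mm above the bench), ends closed; mid-channel is 19 mm from this point towards cabinet +x.
- lower_drawer (a joint): opening of the lower drawer, same kind of drawer and pull directly below the upper one (top of its lip 63 mm above the bench, hidden under the upper pull from above); 0 shut, starts shut and should stay so.
- tin: round paint tin, steel with a blank paper band, 99 mm in diameter, 120 mm high, 0.4 to 0.85 kg, standing loose on the bench in front of the drawers. Origin: centre of its underside; z up. It is clear of the drawer's path when its centre is more than 176 mm to the side (cabinet y) of the cabinet's middle.
- spray: aerosol can, white and blue, 65 mm in diameter, 185 mm high, standing beside the cabinet on its +y side; origin centre of underside. To be left alone.
- glue: white squeeze bottle with cap, 52 mm in diameter, 150 mm high, standing beside the cabinet on its -y side; origin centre of underside. To be left alone.
- tape: cardboard-brown roll of tape, 100 mm outside diameter, 24 mm high, lying on top of the cabinet; origin centre of underside. To be left alone.
- spanner: steel spanner, 160 mm long, lying on top of the cabinet. To be left alone.
- driver: screwdriver lying on the bench to the robot's left. To be left alone.
- hammer: hammer lying on the bench to the robot's right. To be left alone.
- mug: white mug, 80 mm in diameter, 95 mm high, standing on the bench to the left; origin centre of underside. To be left alone.
Mind the look-alikes: they are no part of the job. Leave any orange or pink look-alike of the tin alone.

How it is judged:
By the outcome, as a careful person would: the job done as asked, in the order asked, and still so for the second after the job is handed in, with the robot touching nothing.
It also fails if it takes over 48 s, if anything falls off the work surface, if the arm or the gripper's body presses on something with over 40 N, if the wrist force passes 120 N, or if a joint passes its speed limit or range.

## Working session

There is one attempt and no reset: what is moved stays moved. The work goes in short steps, Python scripts to look and compute and a tool call to move; the robot and the scene stay as the last step left them, time stands still between calls to the robot, and variables do not carry over. Pictures are saved under pics/ and viewed, at most 10 in all, crops included, and the job is handed in when it is done.

Besides the shell and the picture viewer there is one more tool, called after "Emit:" by a JSON object that holds its "op" and its "data", one argument or row to a line. play_rows: Moves the arm, as the interface text tells. Its arguments: {"type":"object","properties":{"moves":{"type":"array"}},"required":["moves"]}

```bash
mkdir -p pics; cat > h.py <<'E'
import numpy as np, cv2
from plant import monitor, imaging, robot
from scipy.spatial.transform import Rotation as Ro
def pts(c):
    z=c["range_z"];h,w=z.shape;u,v=np.meshgrid(np.arange(w),np.arange(h))
    K=c["mtx"];P=np.stack([(u-K[0,2])/K[0,0]*z,(v-K[1,2])/K[1,1]*z,z],-1)
    if "R" in c: return (P-c["t"])@c["R"]
    s=monitor.read_state();H=c["hand_eye"];q=s["tool_rot"]
    R=Ro.from_quat([q[1],q[2],q[3],q[0]]).as_matrix()
    return (P@H[:3,:3].T+H[:3,3])@R.T+s["tcp_pos"]
def save(c,n): cv2.imwrite("pics/"+n,c["image"][:,:,::-1])
E
python3 - <<'E'
from h import *
s=monitor.read_state();print(s)
for n in("scene","side"):
    c=imaging.capture(n);save(c,n+"0.png");np.savez(n+"0.npz",**c);print(n,-c["R"].T@c["t"],c["R"][2])
E
```

```text
{'time': 0.0, 'joint_pos': array([-0.10261655,  0.43524899,  0.02497565,  1.57410332, -0.01160737,
        1.13401221, -0.07511212]), 'joint_velocities': array([ 8.57634406e-05,  3.12380783e-04,  1.44901267e-03, -4.00528446e-04,
       -1.12533623e-03,  2.19200359e-03,  9.75333651e-04]), 'effort': array([ 8.97134169e-05, -6.70461059e+01,  1.02531374e+00, -3.16203833e+01,
        1.55155628e-02,  1.25530543e-02, -1.11555586e-06]), 'tcp_pos': array([ 6.24765617e-01, -2.18066004e-05,  4.03907212e-01]), 'tool_rot': array([-5.22709121e-04,  7.07131648e-01,  7.07081446e-01, -6.23188641e-04]), 'ft_force': array([-0.15330615, -0.33066137,  0.14092943]), 'ft_torque': array([0.00522221, 0.10891025, 0.03169184]), 'grip_force': 0.0, 'width': 0.08498382881055899}
scene [ 1.32242708 -0.55305326  0.93560231] [-0.59374183  0.44077696 -0.67319114]
side [0.69858077 0.82251456 0.72973563] [-0.11884256 -0.80653074 -0.57912401]
```

```bash
python3 -c "
import cv2,numpy as np
a=cv2.imread('pics/scene0.png');b=cv2.imread('pics/side0.png');cv2.imwrite('pics/both0.png',cv2.resize(np.vstack([a,b]),(800,1200))[:600]);cv2.imwrite('pics/side0b.png',cv2.resize(b,(800,600)))"
```

```text
(no output)
```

View pics/both0.png

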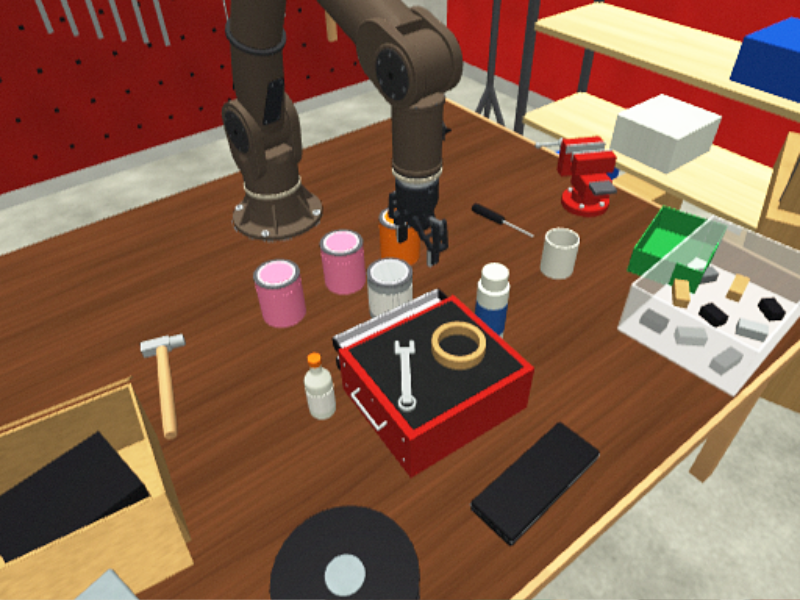

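View pics/side0b.png

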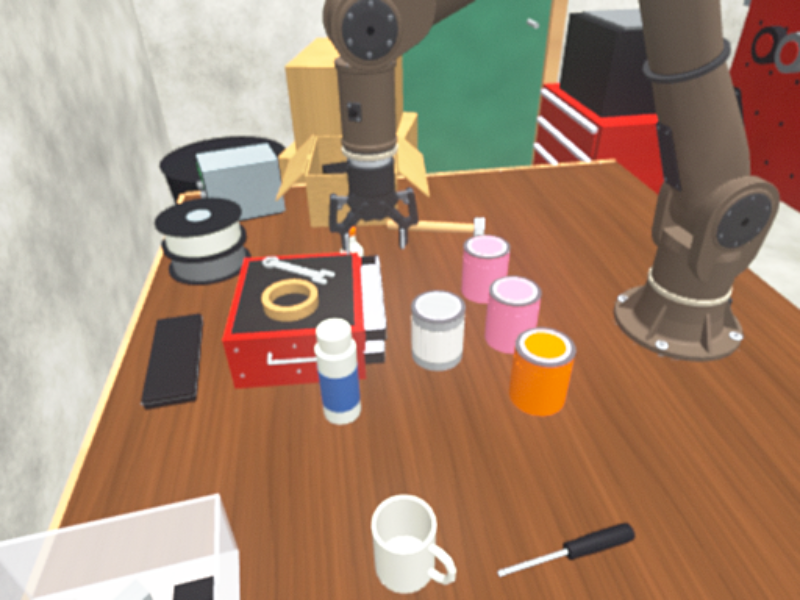

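The first picture is the scene view and the second the side view, both at 800 px wide. The tins:
- The white/grey blank tin is at scene (390,288) and side (438,330), in front of the cabinet. It is the only blank-paper tin in front of the drawers, so it's the one meant.
- The two pink tins are at scene (280,292) and (343,262), and the orange one at (398,235). These are the look-alikes.

The cabinet is at scene (435,380). The spray can is at (492,300) and the glue at (320,387).

```bash
python3 - <<'E'
from h import *
C={n:dict(np.load(n+"0.npz")) for n in("scene","side")}
A=[];COL=[]
for n,c in C.items():
    P=pts(c);m=(c["range_z"]>0);hsv=cv2.cvtColor(c["image"],cv2.COLOR_RGB2HSV)
    ws=m&(P[...,0]>.3)&(P[...,0]<1.1)&(abs(P[...,1])<.45)
    def rep(name,mask):
        q=P[mask&ws]
        if len(q)>10: print(n,name,len(q),"min",np.percentile(q,2,axis=0).round(3),"max",np.percentile(q,98,axis=0).round(3))
    h,s,v=[hsv[...,i].astype(int) for i in range(3)]
    z=P[...,2]
    rep("orange",(h>5)&(h<16)&(s>200)&(v>180)&(z>.10)&(z<.13))
    pk=(h>145)&(h<172)&(s>60)&(v>150)&(z>.112)&(z<.13)
    k,l,st,ce=cv2.connectedComponentsWithStats((pk&ws).astype(np.uint8))
    for i in range(1,k):
        if st[i,4]>40: rep("pink",l==i)
    # vertical-ish blobs: heights
    gr=(s<60)
    k,l,st,ce=cv2.connectedComponentsWithStats((gr&ws&(z>.012)&(z<.2)).astype(np.uint8))
    for i in range(1,k):
        if st[i,4]>60: rep("grey@%s"%ce[i].round(),(l==i))
    rt=(z>.116)&(z<.136)&((h<6)|(h>174))&(s>150)&ws
    k,l,st,ce=cv2.connectedComponentsWithStats(rt.astype(np.uint8));i=1+np.argmax(st[1:,4])
    r=cv2.minAreaRect((P[l==i][:,:2]*1000).astype(np.float32));print(n,"cab top rect",r, np.median(P[l==i][:,2]))
E
```

```text
scene orange 18 min [0.349 0.107 0.103] max [0.412 0.157 0.123]
scene pink 158 min [ 0.333 -0.043  0.118] max [0.393 0.019 0.124]
scene pink 191 min [ 0.339 -0.213  0.117] max [ 0.398 -0.154  0.124]
scene grey@[312. 136.] 85 min [0.339 0.425 0.014] max [0.44  0.448 0.028]
scene grey@[218. 155.] 210 min [ 0.315 -0.057  0.115] max [0.407 0.034 0.123]
scene grey@[357. 163.] 484 min [0.608 0.382 0.015] max [0.686 0.447 0.096]
scene grey@[248. 191.] 1526 min [ 0.48  -0.176  0.039] max [0.646 0.054 0.124]
scene grey@[176. 175.] 248 min [ 0.321 -0.228  0.115] max [ 0.413 -0.137  0.123]
scene grey@[315. 183.] 523 min [0.688 0.1   0.111] max [0.741 0.151 0.188]
scene grey@[434. 212.] 2401 min [0.867 0.368 0.014] max [1.096 0.418 0.131]
scene grey@[274. 235.] 3594 min [ 0.673 -0.191  0.124] max [0.876 0.036 0.135]
scene grey@[110. 218.] 103 min [ 0.301 -0.448  0.012] max [ 0.327 -0.401  0.029]
scene grey@[293. 221.] 226 min [ 0.749 -0.047  0.124] max [0.802 0.006 0.129]
scene grey@[204. 250.] 495 min [ 0.647 -0.283  0.015] max [ 0.681 -0.239  0.124]
scene grey@[234. 263.] 88 min [ 0.702 -0.231
[... 988 characters left out ...]
69 -0.156  0.015] max [1.06  0.072 0.03 ]
side grey@[349. 223.] 357 min [0.314 0.11  0.116] max [0.406 0.201 0.121]
side grey@[220. 264.] 122 min [0.676 0.139 0.012] max [0.737 0.166 0.032]
side grey@[ 84. 349.] 5168 min [0.861 0.373 0.015] max [1.096 0.435 0.13 ]
side grey@[256. 335.] 1084 min [0.607 0.387 0.015] max [0.682 0.448 0.096]
side grey@[386. 343.] 307 min [0.332 0.433 0.018] max [0.427 0.45  0.028]
side grey@[125. 377.] 331 min [0.888 0.418 0.03 ] max [0.936 0.445 0.035]
side grey@[ 86. 379.] 203 min [0.962 0.415 0.033] max [1.    0.438 0.046]
side cab top rect ((811.1407470703125, -76.77906799316406), (275.0486755371094, 157.1644287109375), 86.24703216552734) 0.12269597517976005
```

```bash
cat >> h.py <<'E'
from scipy.optimize import least_squares
def measure(C):
    for n,c in C.items():
        P=pts(c);h,s,v=[cv2.cvtColor(c["image"],cv2.COLOR_RGB2HSV)[...,i].astype(int) for i in range(3)]
        X,Y,Z=P[...,0],P[...,1],P[...,2];ok=c["range_z"]>0
        q=P[ok&(X>.45)&(X<.59)&(Y>-.06)&(Y<.3)&(Z>.03)&(Z<.116)&(s<70)]
        if len(q)>50:
            f=least_squares(lambda p:np.hypot(q[:,0]-p[0],q[:,1]-p[1])-.0495,[.515,np.median(q[:,1])],loss="soft_l1",f_scale=.002)
            print(n,"tin",f.x.round(4),len(q),"rms",np.sqrt(np.mean(f.fun**2)).round(4))
        t=P[ok&(X>.44)&(X<.6)&(Y>-.06)&(Y<.3)&(Z>.116)&(Z<.13)&(s<70)]
        if len(t)>20:print(n,"tin top c",((t.min(0)+t.max(0))/2).round(4))
        l=ok&(X>.43)&(X<.66)&(Y>-.19)&(Y<.06)&(Z>.111)&(Z<.121)&(s<70)&(np.hypot(X-.516,Y-.018)>.06)
        q=P[l]
        if len(q)>20:
            k,b=np.polyfit(q[:,1],q[:,0],1);r=q[:,0]-k*q[:,1]-b
            print(n,"lip slope",k.round(4),"x at y=-.065",(b-.065*k).round(4),"resid pct",np.percentile(r,[2,50,98]).round(4),"z98",np.percentile(q[:,2],98).round(4),"y",np.percentile(q[:,1],[0,100]).round(3),len(q))
E
python3 - <<'E'
from h import *
C={n:dict(np.load(n+"0.npz")) for n in("scene","side")}
measure(C)
c=C["side"];a=c["image"][150:290,190:380,::-1];cv2.imwrite("pics/crop.png",cv2.resize(a,None,fx=4,fy=4,interpolation=cv2.INTER_CUBIC))
print(robot.tip_extent)
E
```

```text
scene tin [0.5133 0.0133] 433 rms 0.0016
scene tin top c [0.5171 0.0112 0.1211]
scene lip slope 0.0685 x at y=-.065 0.6145 resid pct [-0.0062 -0.0007  0.0186] z98 0.1198 y [-0.189  0.06 ] 180
side tin [0.513  0.0126] 749 rms 0.0012
side tin top c [0.5137 0.0133 0.1198]
side lip slope 0.0666 x at y=-.065 0.6202 resid pct [-0.0121 -0.0077  0.0272] z98 0.1185 y [-0.19  0.06] 141
0.1734
```

View pics/crop.png

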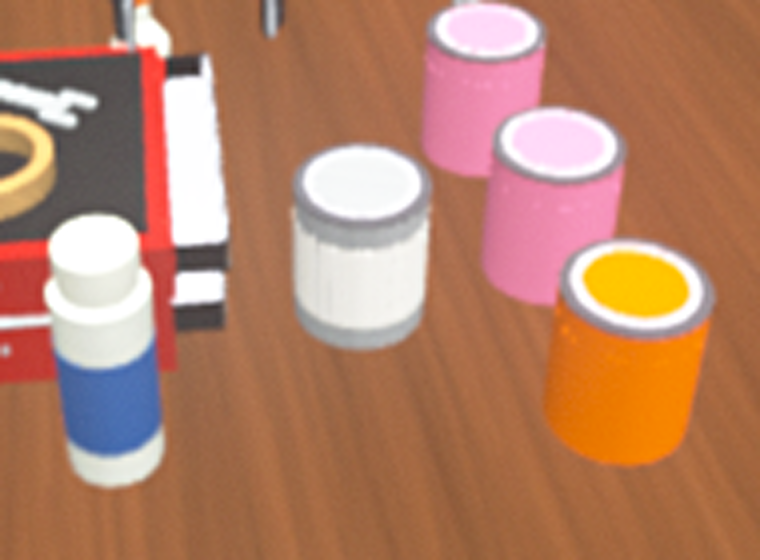

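The crop confirms it: the blank paper tin is at crop (360,240), right in front of the pull, and the pink and orange ones are look-alikes. I'll go behind it on the -y side, with the fingers 5 cm apart as a cradle and tilted 20° so they push low.

Emit:
{"op": "play_rows", "data": {
  "moves": [
    [[-2.4,-1.87,0],[0,0,0],5],
    [[-2.4,-1.87,0],[0,0,0],5],
    [[-2.4,-1.87,0],[0,0,0],5],
    [[-2.4,-1.87,0],[0,0,0],5],
    [[-2.4,-1.87,0],[0,0,0],5],
    [[-2.4,-1.87,0],[0,0,0],5],
    [[0,0,0],[0,5,0],5],
    [[0,0,0],[0,5,0],5],
    [[0,0,0],[0,5,0],5],
    [[0,0,0],[0,5,0],5]
  ]
}}

```text
time: 0.93
tcp_pos: [0.5127, -0.1441, 0.4049]
tool_rot: [-0.124, 0.696, 0.696, 0.125]
ft_force: [-0.6, 0.0, 0.1]
width: 0.0498
grip_force: 0.0
```

Emit:
{"op": "play_rows", "data": {
  "moves": [
    [[-0.82,0,2.24],[0,0,0],5],
    [[-0.82,0,2.24],[0,0,0],5],
    [[-0.82,0,2.24],[0,0,0],5],
    [[-0.82,0,2.24],[0,0,0],5],
    [[-0.82,0,2.24],[0,0,0],5],
    [[-0.82,0,2.24],[0,0,0],5],
    [[0,0,0],[0,0,0],5],
    [[0,0,0],[0,0,0],5]
  ]
}}

```text
time: 1.6
tcp_pos: [0.5124, -0.1442, 0.2609]
tool_rot: [-0.124, 0.697, 0.696, 0.122]
ft_force: [0.8, 0.9, 1.0]
width: 0.05
grip_force: 0.0
```

```bash
python3 - <<'E'
from h import *
s=monitor.read_state();R=Ro.from_quat(np.r_[s["tool_rot"][1:],s["tool_rot"][0]]).as_matrix()
print(s["tcp_pos"],R.round(3),s["tcp_pos"]+R[:,2]*.1734,s["width"],s["time"],s["ft_force"])
E
```

```text
[ 0.51235532 -0.14417097  0.26087082] [[ 0.001  1.    -0.003]
 [ 0.939 -0.     0.343]
 [ 0.343 -0.003 -0.939]] [ 0.51189122 -0.08469244  0.09799157] 0.05001270731858194 1.6 [0.838602   0.85025308 0.99534147]
```

Emit:
{"op": "play_rows", "data": {
  "moves": [
    [[-0.54,0,1.47],[0,0,0],5],
    [[-0.54,0,1.47],[0,0,0],5],
    [[-0.54,0,1.47],[0,0,0],5],
    [[0,0,0],[0,0,0],5],
    [[0.75,0,0.27],[0,0,0],5],
    [[0.75,0,0.27],[0,0,0],5],
    [[0.75,0,0.27],[0,0,0],5],
    [[0.75,0,0.27],[0,0,0],5],
    [[0.47,0,0.17],[0,0,0],5],
    [[0.47,0,0.17],[0,0,0],5]
  ]
}}

```text
time: 2.43
tcp_pos: [0.5129, -0.1014, 0.2153]
tool_rot: [-0.123, 0.696, 0.697, 0.123]
ft_force: [0.1, -0.1, -0.5]
width: 0.0501
grip_force: 0.0
```

Emit:
{"op": "play_rows", "data": {
  "moves": [
    [[0.3,0,0.11],[0,0,0],5],
    [[0.3,0,0.11],[0,0,0],5],
    [[0.3,0,0.11],[0,0,0],5],
    [[0.3,0,0.11],[0,0,0],5],
    [[0.3,0,0.11],[0,0,0],5],
    [[0.3,0,0.11],[0,0,0],5],
    [[0,0,0],[0,0,0],5]
  ]
}}

```text
time: 3.02
tcp_pos: [0.5128, -0.0828, 0.2147]
tool_rot: [-0.123, 0.696, 0.696, 0.123]
ft_force: [0.2, -1.8, 1.5]
width: 0.05
grip_force: 1.1
```

```bash
python3 - <<'E'
from h import *
C={n:imaging.capture(n) for n in("scene","side")};measure(C)
s=monitor.read_state();print(s["tcp_pos"],s["ft_force"],s["time"])
cv2.imwrite("pics/p1.png",cv2.resize(C["side"]["image"][120:320,150:420,::-1],None,fx=2.8,fy=2.8))
E
```

```text
scene tin [0.5123 0.025 ] 360 rms 0.0132
scene tin top c [0.5216 0.0065 0.1227]
scene lip slope 0.0502 x at y=-.065 0.6084 resid pct [-0.0684  0.0053  0.0281] z98 0.1206 y [-0.19  0.06] 220
side tin [0.5124 0.0263] 869 rms 0.0097
side tin top c [0.5137 0.01   0.123 ]
side lip slope -0.031 x at y=-.065 0.5944 resid pct [-0.1354  0.0164  0.0606] z98 0.1202 y [-0.19   0.059] 180
[ 0.51279478 -0.08301192  0.21467949] [ 0.40276109 -1.32118696  1.16548766] 3.1167
```

View pics/p1.png

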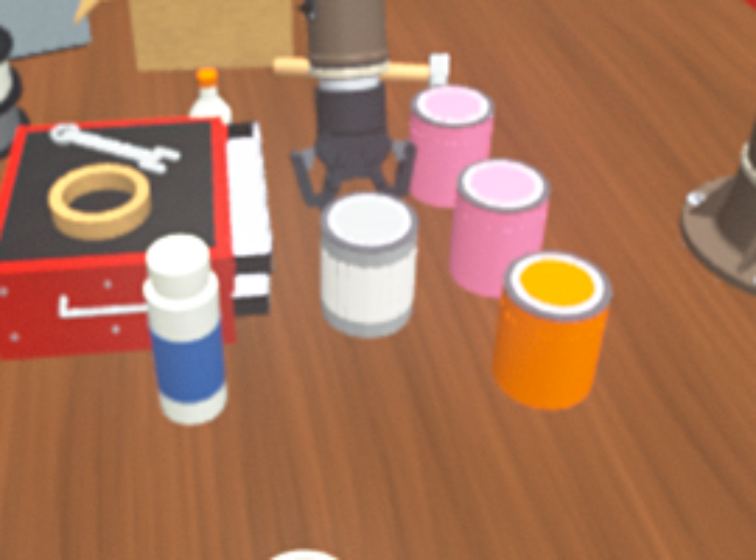

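The fingers are cradling the tin, which is upright at picture (368,265) and has already slid 12 mm. Pushing on.

Emit:
{"op": "play_rows", "data": {
  "moves": [
    [[0.47,0,0.17],[0,0,0],5],
    [[0.56,0,0.205],[0,0,0],5],
    [[0.56,0,0.205],[0,0,0],5],
    [[0.56,0,0.205],[0,0,0],5],
    [[0.56,0,0.205],[0,0,0],5],
    [[0.56,0,0.205],[0,0,0],5],
    [[0.56,0,0.205],[0,0,0],5],
    [[0.56,0,0.205],[0,0,0],5],
    [[0.56,0,0.205],[0,0,0],5],
    [[0.56,0,0.205],[0,0,0],5]
  ]
}}

```text
time: 3.95
tcp_pos: [0.5128, -0.0241, 0.2146]
tool_rot: [-0.123, 0.696, 0.696, 0.123]
ft_force: [0.0, -2.9, 1.7]
width: 0.0502
grip_force: 1.8
```

Emit:
{"op": "play_rows", "data": {
  "moves": [
    [[0.56,0,0.205],[0,0,0],5],
    [[0.56,0,0.205],[0,0,0],5],
    [[0.56,0,0.205],[0,0,0],5],
    [[0.56,0,0.205],[0,0,0],5],
    [[0.56,0,0.205],[0,0,0],5],
    [[0.56,0,0.205],[0,0,0],5],
    [[0.56,0,0.205],[0,0,0],5],
    [[0.47,0,0.17],[0,0,0],5],
    [[0.3,0,0.11],[0,0,0],5],
    [[0.2,0,0.07],[0,0,0],5]
  ]
}}

```text
time: 4.78
tcp_pos: [0.5127, 0.028, 0.2146]
tool_rot: [-0.123, 0.696, 0.697, 0.123]
ft_force: [-0.2, -3.8, 3.2]
width: 0.0501
grip_force: 1.9
```

```bash
python3 - <<'E'
from h import *
C={n:imaging.capture(n) for n in("scene","side")};measure(C)
s=monitor.read_state();print(s["tcp_pos"],s["ft_force"],s["time"])
E
```

```text
scene tin [0.5121 0.1346] 420 rms 0.0134
scene tin top c [0.5208 0.1129 0.123 ]
scene lip slope 0.0492 x at y=-.065 0.6139 resid pct [-0.0454  0.0001  0.0234] z98 0.1195 y [-0.19  0.06] 192
side tin [0.512  0.1371] 1004 rms 0.0099
side tin top c [0.5135 0.1176 0.1229]
side lip slope -0.0029 x at y=-.065 0.6167 resid pct [-0.0582 -0.0019  0.0364] z98 0.118 y [-0.19  0.06] 145
[0.51274446 0.02790998 0.21457496] [ 0.41537203 -2.15811545  1.64411259] 4.8833
```

Emit:
{"op": "play_rows", "data": {
  "moves": [
    [[0.4,0,0.145],[0,0,0],5],
    [[0.4,0,0.145],[0,0,0],5],
    [[0.3,0,0.11],[0,0,0],5],
    [[0.1,0,0.04],[0,0,0],5],
    [[-0.3,0,-0.11],[0,0,0],5],
    [[-0.94,0,-0.343],[0,0,0],5],
    [[-1.41,0,-0.51],[0,0,0],5],
    [[-1.41,0,-0.51],[0,0,0],5],
    [[-1.88,0,-0.69],[0,0,0],5],
    [[-1.88,0,-0.69],[0,0,0],5]
  ]
}}

```text
time: 5.72
tcp_pos: [0.5125, -0.0443, 0.2145]
tool_rot: [-0.123, 0.696, 0.697, 0.123]
ft_force: [1.1, 0.3, -0.8]
width: 0.0502
grip_force: 0.0
```

Emit:
{"op": "play_rows", "data": {
  "moves": [
    [[0.82,0,-2.24],[0,0,0],5],
    [[0.82,0,-2.24],[0,0,0],3],
    [[0.82,0,-2.24],[0,0,0],0],
    [[0.82,0,-2.24],[0,0,0],0],
    [[0.82,0,-2.24],[0,0,0],0],
    [[0.82,0,-2.24],[0,0,0],0],
    [[0.82,0,-2.24],[0,0,0],0],
    [[0,0,0],[0,-6.7,0],0],
    [[0,0,0],[0,-6.7,0],0],
    [[0,0,0],[0,-6.6,0],0]
  ]
}}

```text
time: 6.55
tcp_pos: [0.5128, -0.0442, 0.3824]
tool_rot: [0.003, 0.708, 0.706, -0.001]
ft_force: [-0.8, 0.3, -0.6]
width: -0.0001
grip_force: 0.0
```

Emit:
{"op": "play_rows", "data": {
  "moves": [
    [[0,0,0],[0,0,7],0],
    [[0,0,0],[0,0,7],0],
    [[0,0,0],[0,0,7],0],
    [[0,0,0],[0,0,7],0],
    [[0,0,0],[0,0,7],0],
    [[0,0,0],[0,0,7],0],
    [[0,0,0],[0,0,7],0],
    [[0,0,0],[0,0,7],0],
    [[0,0,0],[0,0,7],0],
    [[0,0,0],[0,0,7],0]
  ]
}}

```text
time: 7.38
tcp_pos: [0.5125, -0.0435, 0.3814]
tool_rot: [-0.0, 0.985, 0.17, -0.001]
ft_force: [-0.5, 0.5, -0.3]
width: 0.0001
grip_force: 0.0
```

Emit:
{"op": "play_rows", "data": {
  "moves": [
    [[0,0,0],[0,0,7],0],
    [[0,0,0],[0,0,7],0],
    [[0,0,0],[0,0,7],0],
    [[0,0,0],[0,0,2.7],0],
    [[0,0,0],[0,0,0],0]
  ]
}}

```text
time: 7.8
tcp_pos: [0.5125, -0.0433, 0.3814]
tool_rot: [0.0, 0.999, -0.034, -0.001]
ft_force: [0.4, -0.4, -0.7]
width: 0.0003
grip_force: 0.0
```

```bash
python3 - <<'E'
from h import *
C={n:imaging.capture(n) for n in("scene","side","wrist")};measure(C)
s=monitor.read_state();R=Ro.from_quat(np.r_[s["tool_rot"][1:],s["tool_rot"][0]]).as_matrix()
print(s["tcp_pos"],R.round(4),s["ft_force"],s["time"],s["width"])
np.savez("w1.npz",**C["wrist"],P=pts(C["wrist"]))
cv2.imwrite("pics/w1.png",np.hstack([cv2.resize(C[k]["image"][:,:,::-1],(400,300)) for k in("wrist","side")]))
E
```

```text
scene tin [0.5126 0.1509] 494 rms 0.0019
scene tin top c [0.5139 0.1502 0.1213]
scene lip slope 0.071 x at y=-.065 0.6152 resid pct [-0.0065 -0.0011  0.0253] z98 0.1192 y [-0.19  0.06] 187
side tin [0.5119 0.1504] 876 rms 0.0011
side tin top c [0.5124 0.1509 0.1196]
side lip slope 0.0631 x at y=-.065 0.6203 resid pct [-0.0122 -0.0078  0.0272] z98 0.1184 y [-0.19  0.06] 140
wrist tin [0.5136 0.1514] 4544 rms 0.0006
wrist tin top c [0.5139 0.1445 0.1188]
wrist lip slope 0.0644 x at y=-.065 0.6155 resid pct [-0.0058 -0.0023  0.0273] z98 0.117 y [-0.19  0.06] 3598
[ 0.51265258 -0.04312036  0.38150642] [[ 9.98e-01 -6.27e-02 -4.00e-04]
 [-6.27e-02 -9.98e-01  0.00e+00]
 [-4.00e-04 -0.00e+00 -1.00e+00]] [-1.04390102 -0.5940998   0.01886225] 7.95 0.00020251710601996295
```

View pics/w1.png

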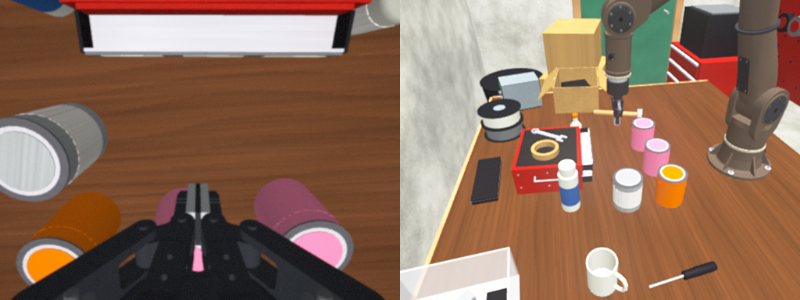

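The left half is the wrist view, with the open gutter at (215,35) and the tin at (50,150). The right half is the side view: the tin stands upright at (627,190), clear of the drawer's path. Next I'll profile the gutter from the wrist depth.

```bash
python3 - <<'E'
from h import *
P=np.load("w1.npz")["P"].reshape(-1,3)
a=np.array([.998,-.0627]);b=np.array([.0627,.998]);o=np.array([.772,-.075])
x=(P[:,:2]-o)@a;y=(P[:,:2]-o)@b;z=P[:,2]
for x0 in np.arange(-.17,-.104,.002):
    m=(abs(x-x0)<.001)&(abs(y)<.08)&(z>.02)
    if m.sum(): print(round(x0,3),m.sum(),np.percentile(z[m],[10,50,90]).round(4))
m=(z>.085)&(z<.12)&(x>-.17)&(x<-.12);print("drawer y ext",np.percentile(y[m],[.5,99.5]))
for y0 in(-.08,0,.08):
    m=(abs(y-y0)<.02)&(z>.112)&(z<.12)&(x<-.14)&(x>-.18);print(y0,np.percentile(x[m],[2,50,98]).round(4))
print("chan centre world",o+a*-.139)
s=monitor.read_state();print(s["tcp_pos"])
E
```

```text
-0.164 55 [0.0952 0.0962 0.1092]
-0.162 829 [0.1038 0.1142 0.116 ]
-0.16 644 [0.1145 0.1154 0.1163]
-0.158 644 [0.1146 0.1155 0.1164]
-0.156 157 [0.1144 0.1153 0.1163]
-0.154 444 [0.0926 0.0935 0.0944]
-0.152 496 [0.0926 0.0936 0.0944]
-0.15 494 [0.0926 0.0933 0.0942]
-0.148 595 [0.0925 0.0934 0.0943]
-0.146 589 [0.0927 0.0935 0.0945]
-0.144 507 [0.0926 0.0936 0.0945]
-0.142 518 [0.0925 0.0933 0.0945]
-0.14 587 [0.0924 0.0935 0.0944]
-0.138 605 [0.0925 0.0935 0.0944]
-0.136 584 [0.0925 0.0935 0.0943]
-0.134 567 [0.0925 0.0935 0.0944]
-0.132 568 [0.0925 0.0936 0.0946]
-0.13 553 [0.0925 0.0934 0.0945]
-0.128 595 [0.0925 0.0934 0.0944]
-0.126 602 [0.0924 0.0935 0.0945]
-0.124 2383 [0.0947 0.1084 0.1165]
-0.122 734 [0.1155 0.1165 0.1175]
-0.12 1368 [0.1159 0.1207 0.1229]
-0.118 223 [0.1212 0.1223 0.1231]
drawer y ext [-0.17838962  0.12734952]
-0.08 [-0.1627 -0.1599 -0.1572]
0 [-0.1625 -0.1593 -0.1565]
0.08 [-0.1621 -0.1593 -0.1565]
chan centre world [ 0.633278  -0.0662847]
[ 0.51265258 -0.04312036  0.38150642]
```

Emit:
{"op": "play_rows", "data": {
  "moves": [
    [[2.02,0.26,0],[0,0,0],0],
    [[2.02,0.26,0],[0,0,0],0],
    [[2.02,0.26,0],[0,0,0],0],
    [[2.02,0.26,0],[0,0,0],0],
    [[2.02,0.26,0],[0,0,0],0],
    [[2.0,0.26,0],[0,0,0],0],
    [[0,0,2.5],[0,0,0],0],
    [[0,0,2.5],[0,0,0],0],
    [[0,0,2],[0,0,0],0],
    [[0,0,1],[0,0,0],0]
  ]
}}

```text
time: 8.78
tcp_pos: [0.6317, -0.0662, 0.2987]
tool_rot: [-0.0, 0.999, -0.032, -0.002]
ft_force: [-0.5, -0.7, 0.5]
width: -0.0003
grip_force: 0.0
```

```bash
python3 - <<'E'
from h import *
c=imaging.capture("wrist");d=imaging.capture("side")
s=monitor.read_state();R=Ro.from_quat(np.r_[s["tool_rot"][1:],s["tool_rot"][0]]).as_matrix()
t=s["tcp_pos"]+R[:,2]*.1734;v=t[:2]-[.772,-.075]
print(t,v@[.998,-.0627],v@[.0627,.998],R[:,0].round(4),s["ft_force"])
cv2.imwrite("pics/w2.png",np.hstack([cv2.resize(c["image"][:,:,::-1],(400,300)),cv2.resize(d["image"][110:260,140:340,::-1],(400,300))]))
E
```

```text
[ 0.63121973 -0.06621758  0.12636497] -0.14104937108310575 -6.206409834695621e-05 [ 0.998  -0.0639 -0.0037] [ 0.51413234 -0.16168606  0.30380734]
```

View pics/w2.png

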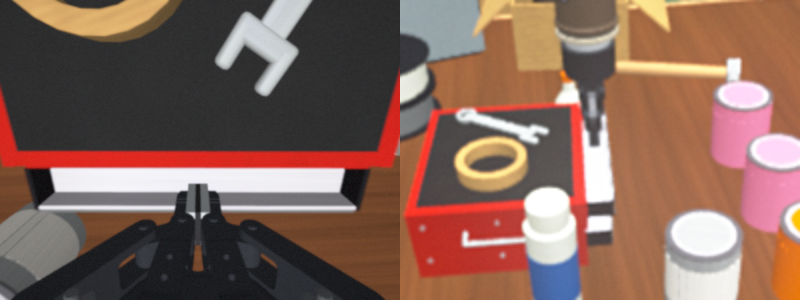

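The closed fingertips are over the channel, at wrist picture (198,190), behind the lip. Lowering in and starting the draw.

Emit:
{"op": "play_rows", "data": {
  "moves": [
    [[0.1,0,1],[0,0,0],0],
    [[0,0,1],[0,0,0],0],
    [[0,0,0.5],[0,0,0],0],
    [[0,0,0.3],[0,0,0],0],
    [[0,0,0],[0,0,0],0],
    [[0,0,0],[0,0,0],0]
  ]
}}

```text
time: 9.38
tcp_pos: [0.6336, -0.0662, 0.2737]
tool_rot: [0.0, 0.999, -0.032, 0.0]
ft_force: [0.0, 0.1, -0.2]
width: -0.0
grip_force: 0.0
```

Emit:
{"op": "play_rows", "data": {
  "moves": [
    [[-0.2,0,0],[0,0,0],0],
    [[-0.2,0,0],[0,0,0],0],
    [[-0.2,0,0],[0,0,0],0],
    [[-0.2,0,0],[0,0,0],0],
    [[-0.3,0,0],[0,0,0],0],
    [[-0.4,0,0],[0,0,0],0],
    [[-0.4,0,0],[0,0,0],0],
    [[-0.4,0,0],[0,0,0],0],
    [[-0.4,0,0],[0,0,0],0],
    [[-0.3,0,0],[0,0,0],0]
  ]
}}

```text
time: 10.22
tcp_pos: [0.6032, -0.0643, 0.2739]
tool_rot: [-0.0, 0.999, -0.032, 0.0]
ft_force: [2.7, 0.1, 0.3]
width: 0.0
grip_force: 1.6
```

```bash
python3 - <<'E'
from h import *
c=imaging.capture("wrist");P=pts(c).reshape(-1,3)
s=monitor.read_state();a=np.array([.998,-.0627]);b=np.array([.0627,.998]);o=np.array([.772,-.075])
print((s["tcp_pos"][:2]-o)@a,s["tcp_pos"][2]-.1734,s["ft_force"])
x=(P[:,:2]-o)@a;y=(P[:,:2]-o)@b;m=(abs(y)<.1)&(abs(y)>.04)&(abs(P[:,2]-.1155)<.0025)&(x<-.13);print(m.sum(),np.percentile(x[m],[2,50,98]))
E
```

```text
-0.1696155057007205 0.10036495256201688 [1.74818983 0.49766108 1.65833721]
5810 [-0.18491782 -0.14631955 -0.14141832]
```

Emit:
{"op": "play_rows", "data": {
  "moves": [
    [[-0.5,0,0],[0,0,0],0],
    [[-0.6,0,0],[0,0,0],0],
    [[-0.6,0,0],[0,0,0],0],
    [[-0.6,0,0],[0,0,0],0],
    [[-0.6,0,0],[0,0,0],0],
    [[-0.6,0,0],[0,0,0],0],
    [[-0.6,0,0],[0,0,0],0],
    [[-0.6,0,0],[0,0,0],0],
    [[-0.6,0,0],[0,0,0],0],
    [[-0.6,0,0],[0,0,0],0]
  ]
}}

```text
time: 11.1
tcp_pos: [0.5441, -0.0605, 0.2736]
tool_rot: [0.0, 0.999, -0.032, 0.0]
ft_force: [3.3, -0.1, 3.4]
width: -0.0002
grip_force: 1.7
```

Emit:
{"op": "play_rows", "data": {
  "moves": [
    [[-0.6,0,0],[0,0,0],0],
    [[-0.6,0,0],[0,0,0],0],
    [[-0.6,0,0],[0,0,0],0],
    [[-0.6,0,0],[0,0,0],0],
    [[-0.6,0,0],[0,0,0],0],
    [[-0.6,0,0],[0,0,0],0],
    [[-0.5,0,0],[0,0,0],0],
    [[-0.4,0,0],[0,0,0],0],
    [[-0.3,0,0],[0,0,0],0],
    [[-0.2,0,0],[0,0,0],0]
  ]
}}

```text
time: 11.93
tcp_pos: [0.4944, -0.0572, 0.2735]
tool_rot: [-0.0, 0.999, -0.032, -0.0]
ft_force: [2.7, -0.9, 0.3]
width: 0.0002
grip_force: 1.6
```

Emit:
{"op": "play_rows", "data": {
  "moves": [
    [[-0.15,0,0],[0,0,0],0],
    [[-0.15,0,0],[0,0,0],0],
    [[-0.15,0,0],[0,0,0],0],
    [[-0.15,0,0],[0,0,0],0],
    [[-0.15,0,0],[0,0,0],0]
  ]
}}

```text
time: 12.35
tcp_pos: [0.4873, -0.0568, 0.2735]
tool_rot: [0.0, 0.999, -0.032, -0.0]
ft_force: [3.1, -0.2, -0.0]
width: 0.0001
grip_force: 1.6
```

Emit:
{"op": "play_rows", "data": {
  "moves": [
    [[-0.15,0,0],[0,0,0],0],
    [[-0.15,0,0],[0,0,0],0],
    [[-0.15,0,0],[0,0,0],0]
  ]
}}

```text
time: 12.6
tcp_pos: [0.4827, -0.0565, 0.2735]
tool_rot: [0.0, 0.999, -0.032, -0.0]
ft_force: [3.2, -0.4, -0.2]
width: 0.0001
grip_force: 1.6
```

Emit:
{"op": "play_rows", "data": {
  "moves": [
    [[-0.15,0,0],[0,0,0],0],
    [[-0.1,0,0],[0,0,0],0],
    [[-0.1,0,0],[0,0,0],0]
  ]
}}

```text
time: 12.85
tcp_pos: [0.4799, -0.0563, 0.2737]
tool_rot: [0.0, 0.999, -0.032, 0.001]
ft_force: [9.4, -0.4, -6.6]
width: -0.0001
grip_force: 4.6
```

Emit:
{"op": "play_rows", "data": {
  "moves": [
    [[-0.1,0,0],[0,0,0],0],
    [[-0.1,0,0],[0,0,0],0]
  ]
}}

```text
time: 13.02
tcp_pos: [0.4793, -0.0562, 0.274]
tool_rot: [0.0, 0.999, -0.032, 0.003]
ft_force: [14.5, -2.3, -9.6]
width: 0.0001
grip_force: 7.3
```

That's the stop: the pull force rises while the drawer holds still. I'll back the fingertip to mid-channel, lift out and check.

Emit:
{"op": "play_rows", "data": {
  "moves": [
    [[0.3,0,0],[0,0,0],0],
    [[0.3,0,0],[0,0,0],0],
    [[0.1,0,0],[0,0,0],0],
    [[0,0,0],[0,0,0],0],
    [[0,0,-0.5],[0,0,0],0],
    [[0,0,-1.5],[0,0,0],0],
    [[0,0,-3],[0,0,0],0],
    [[0,0,-3],[0,0,0],0],
    [[0,0,-3],[0,0,0],0],
    [[0,0,0],[0,0,0],0]
  ]
}}

```text
time: 13.85
tcp_pos: [0.4854, -0.0572, 0.3889]
tool_rot: [-0.0, 0.999, -0.033, 0.004]
ft_force: [0.8, -0.6, -0.2]
width: -0.0003
grip_force: 0.0
```

```bash
python3 - <<'E'
from h import *
C={n:imaging.capture(n) for n in("side","scene","wrist")};measure(C)
s=monitor.read_state();print(s["tcp_pos"],s["ft_force"],s["time"])
P=pts(C["wrist"]).reshape(-1,3);a=np.array([.998,-.0627]);b=np.array([.0627,.998]);o=np.array([.772,-.075])
x=(P[:,:2]-o)@a;y=(P[:,:2]-o)@b
m=(abs(y)<.12)&(abs(y)>.04)&(abs(P[:,2]-.115)<.004)&(x<-.28)&(x>-.34);print("lip",np.percentile(x[m],[2,50,98]))
cv2.imwrite("pics/end.png",np.hstack([cv2.resize(C[k]["image"][:,:,::-1],(400,300)) for k in("scene","side")]))
E
```

```text
side tin [0.5285 0.1104] 1934 rms 0.0559
side tin top c [0.5121 0.0724 0.1196]
side lip slope 0.0342 x at y=-.065 0.473 resid pct [-0.0122 -0.007   0.0283] z98 0.119 y [-0.18  -0.019] 81
scene tin [0.5283 0.0539] 1240 rms 0.0357
scene tin top c [0.5128 0.0708 0.1205]
scene lip slope -0.0785 x at y=-.065 0.4715 resid pct [-0.0203 -0.005   0.0515] z98 0.1205 y [-0.185 -0.02 ] 136
wrist tin [0.5239 0.0269] 24827 rms 0.0284
wrist tin top c [0.5115 0.0848 0.1182]
wrist lip slope 0.0034 x at y=-.065 0.4657 resid pct [-0.0078 -0.0011  0.0213] z98 0.1156 y [-0.182  0.06 ] 1480
[ 0.48392711 -0.05651955  0.38352802] [-0.91608647  0.09290378 -0.42580918] 14.0
lip [-0.30909273 -0.30572779 -0.30312131]
```

View pics/end.png

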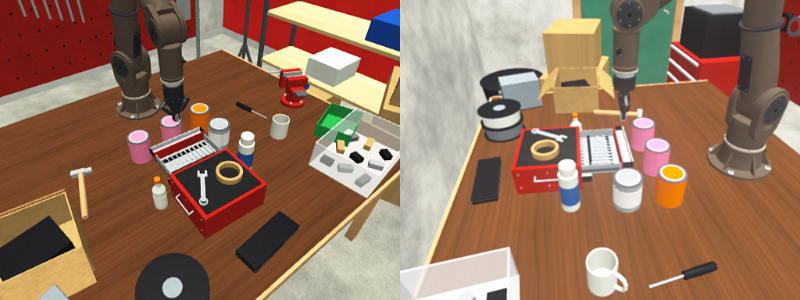

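Scene view on the left, side view on the right. The upper drawer is fully out at scene (185,150) and side (605,150), with the lip at the stop (about 150 mm open). The tin is upright and clear at side (627,190), the lower drawer is shut, nothing else looks moved and the gripper is free.

```bash
python3 -c "
from h import *
print(robot.sign_off())"
```

```text
the job is handed in; nothing more can be done
None
```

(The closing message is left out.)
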